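Free the pump's transport lock and draw the plunger to its mark

ROBOT

A 6-joint arm with a two-finger parallel gripper is mounted at the origin on the work surface. World frame = base frame: x ahead of the robot, y to its left, z up, the work surface at z = 0. Lengths are in m, angles in rad, forces in N, time in s.
With the tool pointing down it reaches from about 0.375 to 0.75 m from the base axis. Payload 9 kg.
Tool frame: the origin (TCP) lies at the very end of the fingers, on their centre line; the grasp point (between the pads) lies 19 mm behind it (arm.hold_point_z is the distance from the TCP to the grasp point, in m); z points along the fingers, y is the line along which they close (so a half turn about z gives the same grasp; the last joint's range is limited). The gripper opens to 85 mm and grips with 20 to 120 N. Pads are 22 mm wide; open, the fingers measure 114 mm over their backs; the gripper's body (76 mm by 85 mm) begins 54 mm behind the grasp point. The pads swing forward as they close: fully open they stand 13 mm farther back than shut.
Start: joints at [1.055, 0.104, 0.097, 1.564, 0, 1.353], TCP at [0.176, 0.574, 0.231] pointing down, gripper open.
Joint ranges: [-2.99, 2.99], [-0.84, 1.86], [-1.1, 1.16], [-1.84, 2.11], [-1.51, 1.56], [-3.14, 3.14]. Speed limits (rad/s): [2.22, 2.22, 2.57, 3.14, 3.14, 3.14].

INTERFACE

Orientations are given as a 3x3 rotation matrix whose columns are the frame's x, y, z axes.
In Python, from station import arm, viewer gives the robot as it stands. The module is installed in compiled form; this text tells all that it offers.
- The arm moves only by the tool servo_tool, never from a script. Its argument "steps" is a list that holds one entry, the list of rows, each a list of 7 numbers: the turn, a rotation vector about the world's x, y, z in degrees, then the shift along the world's x, y, z in mm, then the finger opening in mm, from 0 to 85.4. A call has exactly 8 rows; each row shifts and turns the commanded pose from where the row before left it; what a row does not reach is not made up. A row lasts 1/12 s, in which the tool goes at most 41.7 mm and 7.16 degrees, less where a joint would pass 70% of its speed; a pose out of reach is approached as far as the arm can. A call is refused whole if a number of a shift passes 41.7 or a number of a turn 7.16, either way. A call with a gripper value outside its range is refused whole. The fingers move at their own pace and stop on an object; "force" is the grip in N (left out, the last holds). Time passes only in rows, so rows that do not move let the fingers close, or fill a call up. It gives the time, the measured TCP pose, the force, the opening and the grip force at its end, in the units of the state.
- arm.get_state(): the state, without advancing time (a new reading comes with each control period).
- viewer.grab_frame(name): name is "scene" or "top" or "wrist"; returns a dict with "image" (384x512x3 uint8, blue, green, red), "range_z" (384x512 float32, m along the optical axis (not along the pixel's ray), 0 where there is no reading), "fx", "fy", "cx", "cy" (pixels), "view" (4x4, takes a point from world to camera coordinates). Camera axes: x right, y up, looking along -z (the intrinsics and any distortion apply to the point x, -y, -z); pixel columns grow to the right and rows downward; lengths in m; the calibration is good to about 2 mm. A picture is of the moment at which its call begins.
- arm.close_job(): hands the job in; it is judged then, once.
The state is a dict: "time": time; "joint_pos": joint angles; "dq": joint speeds; "effort": joint torques, N m; "tool_pos": TCP position; "ee_rot": TCP orientation; "ft_force": force on the tool from outside, world axes, zero at the start; "wrist_torque": the same for the moment, N m; "finger_gap": opening from 0.0 (shut) to 1.0 (fully open); "finger_force": force on a finger pad.
Only numpy, scipy, OpenCV 4.12 (cv2) and the standard library are available. Lean on these libraries where they do the work, as an engineer would, in place of code of your own. Each camera call takes 0.05 s, during which the arm holds its last target. There are 200 camera calls.

TASK

Ready the pump head for its stroke check: slide the yellow transport lock away from the plunger right to its end stop and leave it there, then take the black handle and draw the plunger straight up about 50 mm, until the whole blue band but none of the red band stands above the metal block. Do not force it sideways or pull it out of its bore, and leave the other things on the bench where they are. Finish while holding the plunger still at that height: do not let it go, it would drop back.

Things in the scene. Friction and masses are not known exactly. Their poses are not given: they have to be found in the camera images.
- pump: Pump head fixed on an aluminium base plate (150 x 235 x 12 mm): black round casing, dia. 144, 62 high, stub outlet to +x, and an upright square aluminium block rising from it. Origin: on the bench, on the axis of the block's vertical bore. z up; +y points from the bore along the grey lock track (44 wide, 135 high, ending 137 from the bore axis in a lug 142 high). Place and yaw differ each time.
- bore (a point): Mouth of the bore (dia. 21.2 mm, 102 mm deep), in the middle of the top face of the square aluminium block (50 x 50 mm), 120 mm above the bench. Axes as the pump's.
- lock (a joint): Travel of the transport lock along the pump's +y, m: 0 to 0.012 at the start (its steel fork, 131 to 136 mm above the bench, straddles the plunger's neck just above the collar and blocks it), clear of the collar from 0.030, 0.045 at the end stop. It slides with about 3 N of friction and stays where it is left.
- lock_grip (a point): Centre of the lock's upright yellow grip: 16 mm wide (pump x), 24 mm long (pump y), 45 mm high, standing on the 30 mm wide steel slide plate, from 136 to 181 mm above the bench. On the pump's y axis, 60 mm + lock travel from the bore axis. Axes as the pump's.
- plunger_grip (a point): Centre of the plunger's black round handle, dia. 30 mm, 45 mm high, on the bore axis, 177.5 mm above the bench when the plunger is down. z is the plunger's axis (up). The plunger is loose, 0.25 to 0.5 kg; released, it drops back. Below the handle is a steel neck, dia. 14 mm, 27 mm long, then the collar.
- plunger_collar (a point): Centre of the underside of the plunger's steel collar (dia. 32 mm, 8 mm thick), which rests on the block's top face when down, 57.5 mm below the handle's centre. Below it the shank, dia. 20 mm, 95 mm long, sits in the bore with 1.2 mm play. Bands on the shank, measured down from here: blue 25 to 40 mm, bare steel to 60 mm, red 60 to 72 mm.
- flange: Bystander: black plastic ring, 90 mm across, 14 mm high, lying near the pump. Origin: centre of its underside.
- seal: Bystander: orange ring, 40 mm across, 8 mm high, lying near the pump. Origin: centre of its underside.
- strainer: Bystander: white cup, 72 mm across, 55 mm high, standing near the pump. Origin: centre of its underside.
- pipe: Bystander: white pipe piece, dia. 40 mm, 120 mm high, standing on the right (-y) of the bench. Origin: centre of its underside.
- driver: Bystander: screwdriver with a red handle lying on the left (+y). Origin: on its underside.
- wrench: Bystander: steel wrench lying on the right. Origin: on its underside.
- grease: Bystander: jar, dia. 60 mm, 75 mm high, on the left. Origin: centre of its underside.
There are look-alikes about, which are no part of the job. Of the things that look like the part that bears plunger_grip, the smaller one is meant.

How it is judged:
On the way, in this order (a step that is already met when the one before it is completed fails the run):
1. the lock is slid to its end stop, the plunger still down (value of joint lock above 0.042 m and z of plunger_grip in the frame of pump below 0.1835 m), for 0.2 s.
2. the fingers hold the plunger drawn to its mark (z of plunger_grip in the frame of pump between 0.2155 and 0.2395 m and contact force between the fingers and plunger above 1 N), for 0.3 s.
At the end, for the whole second after the job is handed in: The fingers hold the plunger still, drawn 38 to 62 mm, in line with its bore (handle within 6 mm of the axis, tilt under 0.06 rad), pressing on the pump with under 12 N; the lock is within 3 mm of its end stop and the fingers touch neither pump nor lock (all of step 2 and value of joint lock above 0.042 m and contact force between the fingers and pump below 0.5 N and contact force between plunger and pump below 12 N and horizontal distance between plunger_grip and pump below 0.006 m and angle between the z axis of plunger_grip and the z axis of pump, either way round below 0.06 rad and linear speed of plunger below 0.01 m/s); the arm keeps its last pose, push and grip.
It fails at once if the plunger is pulled out of its bore (drawn more than 85 mm) (z of plunger_grip in the frame of pump above 0.2625 m).
It fails at once if the plunger is forced against the pump with more than 40 N (contact force between plunger and pump above 40 N).
It fails at once if another thing on the bench is moved more than 30 mm (distance of any of flange, seal, strainer, pipe, driver, wrench, grease from where it was at the start of the episode above 0.03 m).
It also fails if it takes over 45 s, if anything falls off the work surface, if the arm or the gripper's body presses on something with over 40 N, if the wrist force passes 120 N, or if a joint passes its speed limit or range.

## Working session

There is one attempt and no reset: what is moved stays moved. The work goes in short steps, Python scripts to look and compute and a tool call to move; the robot and the scene stay as the last step left them, time stands still between calls to the robot, and variables do not carry over. Pictures are saved under pics/ and viewed, at most 10 in all, crops included, and the job is handed in when it is done.

Besides the shell and the picture viewer there is one more tool, called after "Call:" as name([rows], argument=value, ...), one row to a line, values as JSON. servo_tool: Moves the arm, as the interface text tells. Its arguments: {"type":"object","properties":{"steps":{"type":"array"},"force":{"type":"number"}},"required":["steps"]}

```bash
mkdir -p pics
cat > h.py <<'E'
import numpy as np, cv2
from station import arm, viewer
def grab(n):
    f=viewer.grab_frame(n); return f
def world(f):
    z=f["range_z"]; v,u=np.mgrid[:z.shape[0],:z.shape[1]]
    P=np.stack([(u-f["cx"])/f["fx"]*z,-(v-f["cy"])/f["fy"]*z,-z,np.ones_like(z)],-1)
    return (P@np.linalg.inv(f["view"]).T)[...,:3]
E
python3 - <<'E'
from h import *
a=grab("scene");b=grab("top")
np.savez("f0.npz",a=a["image"],b=b["image"],wa=world(a),wb=world(b))
for n,f in(("scene",a),("top",b)):
    cv2.imwrite(f"pics/{n}0.png",f["image"]); print(n,f["fx"],f["cx"],f["cy"],np.linalg.inv(f["view"]).round(3).tolist(), [k for k in f])
E
```

```text
scene 404.41167614371074 252.97644171644262 185.8709547595304 [[-0.824, -0.473, 0.311, 0.911], [0.566, -0.679, 0.468, 0.581], [-0.01, 0.562, 0.827, 1.142], [0.0, 0.0, 0.0, 1.0]] ['image', 'range_z', 'fx', 'fy', 'cx', 'cy', 'view']
top 487.5873999640927 261.4664712293155 191.19710483507097 [[0.021, 0.994, -0.104, 0.374], [-1.0, 0.021, -0.009, -0.015], [-0.007, 0.104, 0.995, 1.711], [0.0, 0.0, 0.0, 1.0]] ['image', 'range_z', 'fx', 'fy', 'cx', 'cy', 'view']
```

View pics/scene0.png

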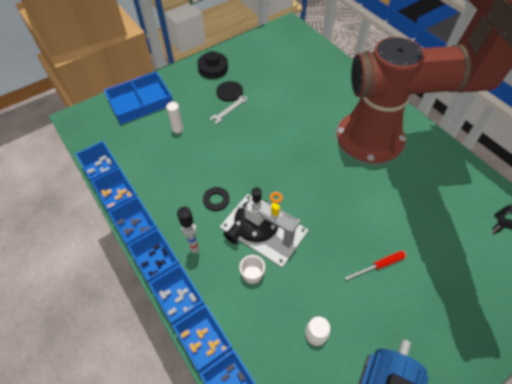

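View pics/top0.png

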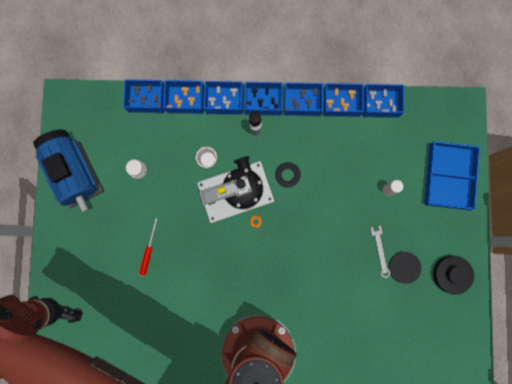

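Both views show the pump, at scene (265,225) and top (236,192), with the lock grip yellow at scene (276,210) and top (222,192). Black-handled candidates:
- Handle on the block: scene (256,195), top (241,184).
- Larger upright piece behind the pump: scene (187,225), top (255,122).

The one on the block is smaller and sits in the bore beside the lock, so it fits. I'll confirm this in a crop and measure.

Run:
```python
from h import *
d=np.load("f0.npz");a,b,wa,wb=[d[k] for k in("a","b","wa","wb")]
c1=cv2.resize(a[165:275,160:320],None,fx=5,fy=5,interpolation=cv2.INTER_CUBIC)[:,:]
c2=cv2.resize(b[105:225,185:285],None,fx=4,fy=4,interpolation=cv2.INTER_CUBIC)
o=np.zeros((1000,800,3),np.uint8)
c1=cv2.resize(c1,(400,275));
im=np.zeros((480,800,3),np.uint8); im[:275,:400]=c1; im[:480,400:800]=c2
cv2.imwrite("pics/crop.png",im)
for n,i,w in(("scene",a,wa),("top",b,wb)):
    hsv=cv2.cvtColor(i,cv2.COLOR_BGR2HSV)
    near=(abs(w[...,0]-.6)<.3)&(abs(w[...,1]-.05)<.3)
    def show(t,m):
        p=w[m]; 
        if len(p): print(n,t,len(p),"px",np.argwhere(m)[:,::-1].mean(0).round(1),"mean",p.mean(0).round(4),"med",np.median(p,0).round(4),"zmax",p[:,2].max().round(3))
    y=(hsv[...,0]>20)&(hsv[...,0]<34)&(hsv[...,1]>120)&(hsv[...,2]>90)&(w[...,2]>.1)&near
    show("yellow",y);show("ytop",y&(w[...,2]>.175))
    k=(hsv[...,2]<70)&(w[...,2]>.15)&near
    nn,l,s,c=cv2.connectedComponentsWithStats(k.astype(np.uint8))
    for j in range(1,nn):
        if s[j,4]>8: show("black",l==j); show(" top",(l==j)&(w[...,2]>w[l==j][:,2].max()-.008))
    t=near&(w[...,2]>.128)&(w[...,2]<.148)&(wa[...,2]<9)
    nn,l,s,c=cv2.connectedComponentsWithStats(t.astype(np.uint8))
    for j in range(1,nn):
        if s[j,4]>20: show("track-level",l==j)
```

```text
scene yellow 86 px [274.9 208.7] mean [0.5383 0.1289 0.17  ] med [0.5399 0.1296 0.1757] zmax 0.186
scene ytop 44 px [274.8 206. ] mean [0.5372 0.1262 0.1805] med [0.5378 0.1266 0.181 ] zmax 0.186
scene black 102 px [256.3 194.8] mean [0.5622 0.0721 0.1907] med [0.563  0.0737 0.1974] zmax 0.204
scene  top 53 px [256.1 191.7] mean [0.5604 0.0689 0.201 ] med [0.5596 0.0687 0.2012] zmax 0.204
scene black 219 px [184.8 217. ] mean [0.7652 0.0331 0.2122] med [0.7654 0.0357 0.221 ] zmax 0.23
scene  top 108 px [183.5 212.8] mean [0.764  0.0278 0.226 ] med [0.7639 0.0279 0.226 ] zmax 0.23
scene track-level 582 px [276.6 216.1] mean [0.5355 0.135  0.1352] med [0.5371 0.1399 0.1351] zmax 0.148
scene track-level 104 px [188.3 229.9] mean [0.7652 0.0294 0.1342] med [0.767  0.0304 0.1334] zmax 0.148
top yellow 39 px [221.3 189.9] mean [0.5356 0.1261 0.1769] med [0.5348 0.1266 0.1802] zmax 0.187
top ytop 33 px [221.3 190. ] mean [0.5351 0.1256 0.1811] med [0.5348 0.1262 0.1815] zmax 0.187
top black 144 px [254.5 118.4] mean [0.7575 0.0249 0.222 ] med [0.7569 0.0249 0.2259] zmax 0.235
top  top 55 px [254.7 117.3] mean [0.7591 0.0242 0.2293] med [0.7598 0.0232 0.2288] zmax 0.235
top black 59 px [240.1 183.1] mean [0.5558 0.066  0.2   ] med [0.5558 0.066  0.2   ] zmax 0.208
top  top 28 px [240.1 183.2] mean [0.5553 0.0657 0.2028] med [0.5558 0.0658 0.2025] zmax 0.208
top track-level 33 px [255.8 127.3] mean [0.7504 0.0223 0.1333] med [0.7484 0.0216 0.133 ] zmax 0.139
top track-level 442 px [219.3 192.8] mean [0.5305 0.136  0.1355] med [0.5301 0.1396 0.135 ] zmax 0.148
```

View pics/crop.png

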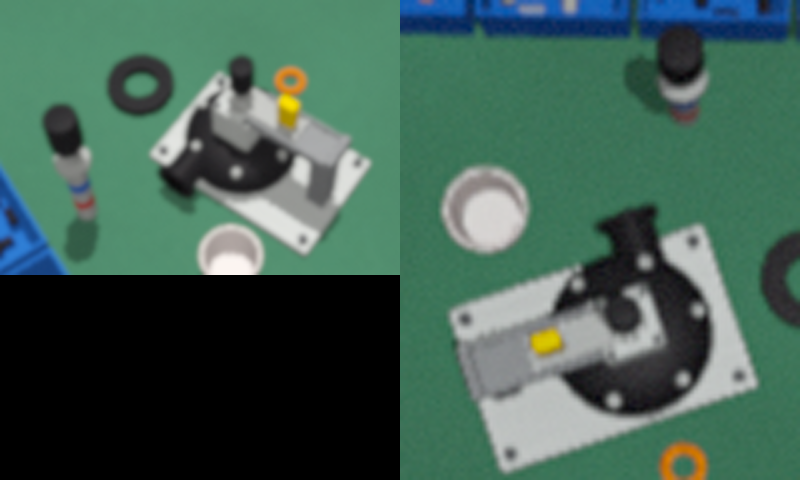

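The crop confirms it. The smaller black handle sits in the block next to the yellow lock, while the larger free-standing plunger (blue and red bands, scene (187,225)) is the look-alike. Heights agree with the text: handle top 0.201 m, lock top 0.181 m, distance between them 63 mm.

Run:
```python
from h import *
from scipy.spatial.transform import Rotation as R
s=arm.get_state(); print(s["time"],s["tool_pos"],np.round(s["ee_rot"],3).tolist(),s["joint_pos"],arm.hold_point_z)
d=np.load("f0.npz")
for n in "ab":
    w=d["w"+n]; m=(w[...,2]>.128)&(w[...,2]<.146)&(np.hypot(w[...,0]-.535,w[...,1]-.135)<.1)
    r=cv2.minAreaRect((w[m][:,:2]*1000).astype(np.float32)); print(n,r)
```

```text
0.1 [0.17587038 0.5733382  0.23060854] [[-0.956, 0.293, -0.001], [0.293, 0.956, -0.001], [0.0, -0.001, -1.0]] [1.05533296e+00 1.04625756e-01 9.65476921e-02 1.56389373e+00
 5.47452832e-06 1.35313765e+00] 0.0187
a ((538.3526611328125, 120.49983978271484), (47.347633361816406, 155.27874755859375), 20.953527450561523)
b ((537.5169677734375, 120.04341125488281), (45.57658386230469, 160.09828186035156), 19.996261596679688)
```

Call:
servo_tool([
  [[0,0,-3.3,22.5,-28,5,85],[0,0,-3.3,22.5,-28,5,85],[0,0,-3.3,22.5,-28,5,85],[0,0,-3.3,22.5,-28,5,85],[0,0,-3.3,22.5,-28,5,85],[0,0,-3.3,22.5,-28,5,85],[0,0,-3.3,22.5,-28,5,85],[0,0,-3.3,22.5,-28,5,85]],
], force=30)

```text
time: 0.77
tool_pos: [0.3566, 0.3481, 0.2713]
ee_rot: [[-0.724, 0.69, -0.0], [0.69, 0.724, -0.0], [0.0, -0.0, -1.0]]
ft_force: [-0.4, 0.2, 0.1]
finger_gap: 0.996
finger_force: 0.0
```

Call:
servo_tool([
  [[0,0,-3.3,22.5,-28,0,85],[0,0,-3.3,22.5,-28,0,85],[0,0,-3.3,22.5,-28,0,85],[0,0,-3.3,22.5,-28,0,85],[0,0,-3.3,22.5,-28,0,85],[0,0,-3.3,22.5,-28,0,50],[0,0,-3.3,22.5,-28,0,50],[0,0,-3.3,22.5,-28,0,50]],
])

```text
time: 1.43
tool_pos: [0.5368, 0.1239, 0.271]
ee_rot: [[-0.341, 0.94, -0.0], [0.94, 0.341, 0.0], [0.0, -0.0, -1.0]]
ft_force: [-0.5, -0.2, 0.6]
finger_gap: 0.602
finger_force: 0.0
```

```bash
cat > w.py <<'E'
from h import *
import sys
s=arm.get_state(); R=np.array(s["ee_rot"]); p=np.array(s["tool_pos"]); 
print(round(s["time"],2),p.round(4),"yaw of tool y",np.degrees(np.arctan2(R[1,1],R[0,1])).round(2),"tilt",R[:,2].round(3),s["ft_force"],s["finger_gap"],s["finger_force"])
f=grab("wrist"); i=f["image"]; w=world(f); hsv=cv2.cvtColor(i,cv2.COLOR_BGR2HSV)
cv2.imwrite(f"pics/{sys.argv[1]}.png",i)
y=(hsv[...,0]>20)&(hsv[...,0]<34)&(hsv[...,1]>120)&(hsv[...,2]>80)&(f["range_z"]>0)
t=y&(w[...,2]>.17)
if t.sum()>20: print("ytop",t.sum(),cv2.minAreaRect((w[t][:,:2]*1000).astype(np.float32)),w[t].mean(0))
k=(hsv[...,2]<80)&(abs(w[...,2]-.2)<.006)&(np.hypot(w[...,0]-.557,w[...,1]-.067)<.03)
if k.sum()>20: print("handle",k.sum(),cv2.minEnclosingCircle((w[k][:,:2]*1000).astype(np.float32)),w[k].mean(0))
q=(abs(w[...,2]-.1355)<.004)&(np.hypot(w[...,0]-.535,w[...,1]-.135)<.1)
if q.sum()>20: print("track",q.sum(),cv2.minAreaRect((w[q][:,:2]*1000).astype(np.float32)))
E
python3 w.py w1
```

```text
1.43 [0.5368 0.1239 0.271 ] yaw of tool y 19.96 tilt [-0.  0. -1.] [-0.5284685  -0.17883052  0.55405309] 0.6019977766907652 0.0
ytop 696 ((535.6704711914062, 126.67933654785156), (15.05366039276123, 23.04305076599121), 20.103866577148438) [0.53505858 0.12770289 0.17989992]
handle 1275 ((557.6851196289062, 65.94922637939453), 14.793280601501465) [0.55718175 0.06754145 0.19953093]
track 3589 ((536.7758178710938, 123.36328125), (44.12747573852539, 132.00103759765625), 20.14961814880371)
```

View pics/w1.png

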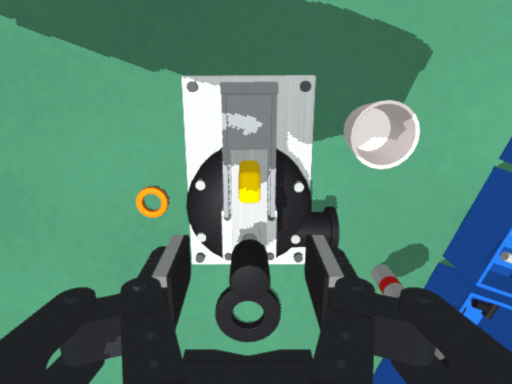

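Wrist view: the yellow grip is at (250,182), with the handle top in front of it at (249,262). The measured points agree with the text (separation 64.6 mm, so lock travel ≈ 4.6 mm and yaw ≈ 20°). Next I descend on the lock grip.

Call:
servo_tool([
  [[0,0,0,-1.2,2.8,-20,50],[0,0,0,0,0,-25,50],[0,0,0,0,0,-25,50],[0,0,0,0,0,-25,50],[0,0,0,0,0,-20,50],[0,0,0,0,0,-9,50],[0,0,0,0,0,0,50],[0,0,0,0,0,0,50]],
], force=30)

```text
time: 2.15
tool_pos: [0.5348, 0.1284, 0.1477]
ee_rot: [[-0.344, 0.939, -0.0], [0.939, 0.344, -0.0], [0.0, -0.0, -1.0]]
ft_force: [0.2, -0.1, 1.1]
finger_gap: 0.584
finger_force: 0.0
```

Call:
servo_tool([
  [[0,0,0,0,0,0,5],[0,0,0,0,0,0,5],[0,0,0,0,0,0,5],[0,0,0,0,0,0,5],[0,0,0,0,0,0,5],[0,0,0,0,0,0,5],[0,0,0,0,0,0,5],[0,0,0,0,0,0,5]],
])

```text
time: 2.82
tool_pos: [0.5363, 0.1287, 0.1489]
ee_rot: [[-0.344, 0.939, 0.004], [0.939, 0.344, 0.001], [-0.001, 0.004, -1.0]]
ft_force: [4.2, 2.9, 4.3]
finger_gap: 0.182
finger_force: 32.6
```

Call:
servo_tool([
  [[0,0,0,-1.8,4.9,0,5],[0,0,0,-1.8,4.9,0,5],[0,0,0,-1.8,4.9,0,5],[0,0,0,-1.8,4.9,0,5],[0,0,0,-1.8,4.9,0,5],[0,0,0,-1.8,4.9,0,5],[0,0,0,-1.8,4.9,0,5],[0,0,0,-1.8,4.9,0,5]],
])

```text
time: 3.48
tool_pos: [0.5222, 0.1671, 0.1489]
ee_rot: [[-0.344, 0.939, 0.004], [0.939, 0.344, -0.002], [-0.003, 0.004, -1.0]]
ft_force: [16.9, -29.9, -5.3]
finger_gap: 0.18
finger_force: 31.3
```

Call:
servo_tool([
  [[0,0,0,-0.3,0.9,0,5],[0,0,0,0,0,0,5],[0,0,0,0,0,0,5],[0,0,0,0,0,0,5],[0,0,0,0,0,0,5],[0,0,0,0,0,0,5],[0,0,0,0,0,0,5],[0,0,0,0,0,0,5]],
])

```text
time: 4.15
tool_pos: [0.5223, 0.1669, 0.1489]
ee_rot: [[-0.343, 0.939, 0.005], [0.939, 0.343, -0.003], [-0.004, 0.003, -1.0]]
ft_force: [7.5, -7.4, 2.4]
finger_gap: 0.186
finger_force: 32.4
```

```bash
python3 w.py w2
```

```text
4.15 [0.5223 0.1669 0.1489] yaw of tool y 20.06 tilt [ 0.005 -0.003 -1.   ] [ 7.46901715 -7.37749757  2.44199804] 0.1861219452576675 32.38653481006622
ytop 2584 ((521.4275512695312, 164.5484161376953), (15.692975044250488, 24.623823165893555), 19.548019409179688) [0.52043158 0.16711445 0.17935616]
track 3683 ((527.938720703125, 147.3176727294922), (44.11358642578125, 100.47734069824219), 20.17717742919922)
```

The lock is at its stop: the grip is now 105 mm from the bore, and about 30 N built up against the stop. Release, rise and go over the handle.

Call:
servo_tool([
  [[0,0,0,0,0,0,55],[0,0,0,0,0,0,55],[0,0,0,0,0,0,55],[0,0,0,0,0,5,55],[0,0,0,0,0,25,55],[0,0,0,0,0,25,55],[0,0,0,0,0,25,55],[0,0,0,0,0,25,55]],
])

```text
time: 4.87
tool_pos: [0.5197, 0.1687, 0.2538]
ee_rot: [[-0.345, 0.939, -0.0], [0.939, 0.345, 0.0], [0.0, -0.0, -1.0]]
ft_force: [0.1, -0.3, -0.2]
finger_gap: 0.644
finger_force: 0.0
```

Call:
servo_tool([
  [[0,0,0,0,0,15,60],[0,0,0,7,-20,0,60],[0,0,0,7,-20,0,60],[0,0,0,7,-20,0,60],[0,0,0,7,-20,0,60],[0,0,0,7,-20,0,60],[0,0,0,0,0,0,60],[0,0,0,0,0,0,60]],
])

```text
time: 5.53
tool_pos: [0.5552, 0.0679, 0.2674]
ee_rot: [[-0.343, 0.939, -0.0], [0.939, 0.343, 0.0], [0.0, -0.0, -1.0]]
ft_force: [-0.4, 0.5, -0.8]
finger_gap: 0.702
finger_force: 0.0
```

```bash
python3 w.py w3
python3 - <<'E'
from h import *
for n in("top","scene"):
    f=grab(n);w=world(f);hsv=cv2.cvtColor(f["image"],cv2.COLOR_BGR2HSV)
    y=(hsv[...,0]>20)&(hsv[...,0]<34)&(hsv[...,1]>120)&(w[...,2]>.172)&(abs(w[...,0]-.53)<.1)&(abs(w[...,1]-.15)<.1)
    print(n,y.sum(),w[y].mean(0) if y.any() else "")
E
```

```text
5.53 [0.5552 0.0679 0.2674] yaw of tool y 20.05 tilt [-0.  0. -1.] [-0.43637798  0.4682759  -0.79463979] 0.7015551956903681 0.0
ytop 1001 ((521.563232421875, 163.672119140625), (15.107422828674316, 23.750459671020508), 20.86992073059082) [0.52179903 0.16330255 0.18010582]
handle 1515 ((557.6969604492188, 65.7603759765625), 14.836151123046875) [0.55726929 0.06701441 0.19962909]
track 5098 ((531.617919921875, 137.45896911621094), (44.08451843261719, 103.60739135742188), 20.080936431884766)
top 0 
scene 48 [0.52410235 0.16543865 0.18003614]
```

View pics/w3.png

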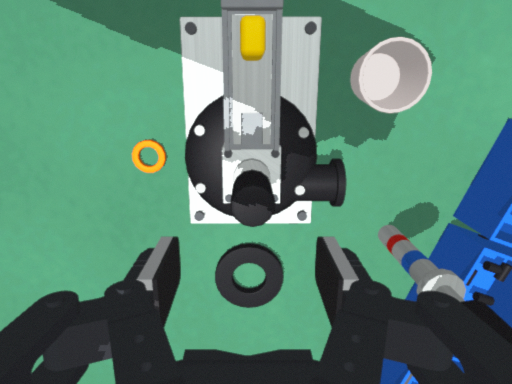

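The view shows the lock at (252,38), by the lug, the fork clear of the neck, and the handle at (252,207). The lock-to-bore distance is 104.4 mm, so travel ≈ 0.0444. Now I go down onto the handle.

Call:
servo_tool([
  [[0,0,0,2.3,-1.7,-10,60],[0,0,0,0,0,-22,60],[0,0,0,0,0,-25,60],[0,0,0,0,0,-25,60],[0,0,0,0,0,-18,60],[0,0,0,0,0,-7,60],[0,0,0,0,0,0,60],[0,0,0,0,0,0,60]],
], force=40)

```text
time: 6.35
tool_pos: [0.5574, 0.0671, 0.1607]
ee_rot: [[-0.345, 0.939, 0.0], [0.939, 0.345, -0.0], [-0.0, 0.0, -1.0]]
ft_force: [0.3, -0.0, 0.7]
finger_gap: 0.704
finger_force: 0.0
```

Call:
servo_tool([
  [[0,0,0,0,0,0,15],[0,0,0,0,0,0,15],[0,0,0,0,0,0,15],[0,0,0,0,0,0,15],[0,0,0,0,0,0,15],[0,0,0,0,0,0,15],[0,0,0,0,0,0,15],[0,0,0,0,0,0,15]],
])

```text
time: 7.02
tool_pos: [0.5584, 0.0668, 0.1618]
ee_rot: [[-0.344, 0.939, 0.003], [0.939, 0.344, -0.0], [-0.001, 0.003, -1.0]]
ft_force: [1.2, 1.4, 6.4]
finger_gap: 0.344
finger_force: 39.3
```

Call:
servo_tool([
  [[0,0,0,0,0,2,15],[0,0,0,0,0,3,15],[0,0,0,0,0,3,15],[0,0,0,0,0,3,15],[0,0,0,0,0,3,15],[0,0,0,0,0,3,15],[0,0,0,0,0,3,15],[0,0,0,0,0,2,15]],
])

```text
time: 7.68
tool_pos: [0.5576, 0.0668, 0.1827]
ee_rot: [[-0.344, 0.939, 0.0], [0.939, 0.344, 0.0], [-0.0, 0.0, -1.0]]
ft_force: [5.2, 1.6, -5.9]
finger_gap: 0.337
finger_force: 40.0
```

Call:
servo_tool([
  [[0,0,0,0.3,0,3,15],[0,0,0,0,0,4,15],[0,0,0,0,0,4,15],[0,0,0,0,0,4,15],[0,0,0,0,0,4,15],[0,0,0,0,0,4,15],[0,0,0,0,0,3,15],[0,0,0,0,0,2,15]],
])

```text
time: 8.35
tool_pos: [0.5577, 0.0668, 0.2109]
ee_rot: [[-0.344, 0.939, 0.0], [0.939, 0.344, -0.0], [-0.0, -0.0, -1.0]]
ft_force: [1.7, 0.3, -4.4]
finger_gap: 0.345
finger_force: 40.1
```

Call:
servo_tool([
  [[0,0,0,0,0,0,15],[0,0,0,0,0,0,15],[0,0,0,0,0,0,15],[0,0,0,0,0,0,15],[0,0,0,0,0,0,15],[0,0,0,0,0,0,15],[0,0,0,0,0,0,15],[0,0,0,0,0,0,15]],
])

```text
time: 9.02
tool_pos: [0.5577, 0.0668, 0.2103]
ee_rot: [[-0.344, 0.939, -0.0], [0.939, 0.344, -0.0], [0.0, -0.0, -1.0]]
ft_force: [1.3, -0.5, -2.4]
finger_gap: 0.342
finger_force: 40.2
```

Run:
```python
from h import *
s=arm.get_state(); print(s["tool_pos"],s["ft_force"],s["wrist_torque"],s["finger_force"])
ims=[]
for n in("scene","wrist"):
    f=grab(n); w=world(f); i=f["image"]; hsv=cv2.cvtColor(i,cv2.COLOR_BGR2HSV)
    near=np.hypot(w[...,0]-.5575,w[...,1]-.0665)<.025
    for t,m in(("blue",(hsv[...,0]>100)&(hsv[...,0]<130)&(hsv[...,1]>100)),("red",((hsv[...,0]<8)|(hsv[...,0]>172))&(hsv[...,1]>110))):
        k=m&near&(w[...,2]>.11)&(w[...,2]<.25)
        print(n,t,k.sum(),w[k][:,2].min() if k.any() else "",w[k][:,2].max() if k.any() else "")
    y=(hsv[...,0]>20)&(hsv[...,0]<34)&(hsv[...,1]>120)&(w[...,2]>.172)&(np.hypot(w[...,0]-.53,w[...,1]-.15)<.06)
    if y.sum()>10: print("ytop",cv2.minAreaRect((w[y][:,:2]*1000).astype(np.float32)))
    if n=="scene": i=cv2.resize(i[150:250,200:320],(400,333),interpolation=cv2.INTER_CUBIC); j=np.zeros((384,400,3),np.uint8); j[:333]=i; i=j
    else: i=i[:,80:480]
    ims.append(i)
cv2.imwrite("pics/end.png",np.hstack(ims))
```

```text
[0.55770649 0.06679558 0.21025966] [ 1.30426484 -0.51641511 -2.44457899] [ 0.02979151 -0.52079247 -0.00378697] 40.21841526031494
scene blue 6 0.12936689337451068 0.13613185636208103
scene red 0  
ytop ((523.5909423828125, 164.6656494140625), (16.05622673034668, 21.175504684448242), 26.727588653564453)
wrist blue 168 0.12830038293696297 0.1444256542406244
wrist red 0  
ytop ((525.9429931640625, 152.4814910888672), (15.299372673034668, 36.95388412475586), 21.03223991394043)
```

View pics/end.png

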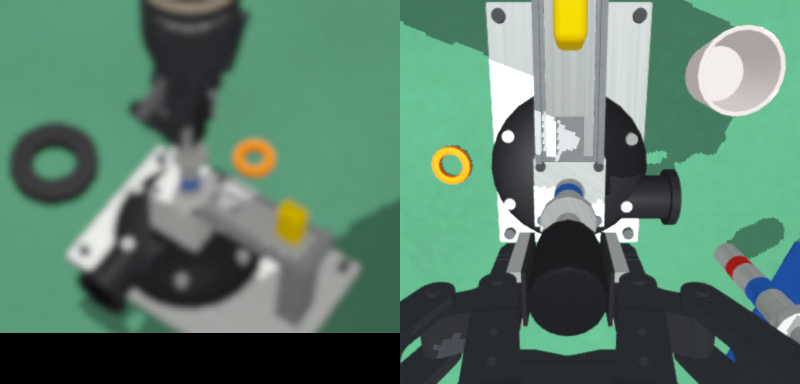

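The picture shows the blue band fully above the block (wrist crop (569,190), z 0.128–0.144 m, which gives a draw of about 49 mm). No red shows, the lock is still at its end, and side forces are under 2 N. Handing in.

```bash
python3 -c "
from station import arm
print(arm.close_job())"
```

```text
the job is handed in; nothing more can be done
None
```

The job is handed in: the lock is at its end stop and the plunger is held still, drawn about 49 mm, with the whole blue band and no red above the block; no verdict came back.

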